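# Shut and bolt the drying box

## Robot

A 6-joint arm with a two-finger parallel gripper is mounted at the origin on a cart in front of the work surface, level with it; the furniture and walls round the work are solid. World frame = base frame: x ahead of the robot, y to its left, z up, the work surface at z = 0. Lengths are in m, angles in degrees, forces in N, time in s.
With the tool pointing down it reaches from about 0.25 to 0.725 m from the base axis. Payload 9.7 kg.
Tool frame: the origin (TCP) lies on the centre line of the jaws, within the pads' length; the fingertips stand bot.nose_length ahead of it and the grasp point (between the pads) lies 11 mm behind it (bot.nose_length is the distance from the TCP to the fingertips, in m); z points along the fingers, y is the line along which they close (so a half turn about z gives the same grasp; the last joint's range is limited). The gripper opens to 85 mm and grips with 20 to 120 N. Pads are 22 mm wide; open, the fingers measure 114 mm over their backs; the gripper's body (76 mm by 85 mm) begins 54 mm behind the grasp point. The pads swing forward as they close: fully open they stand 13 mm farther back than shut.
Start: joints at [-75.172, 4.979, 10.078, 95.1, 0, 90], TCP at [0.141, -0.532, 0.239] pointing down, gripper open.
Joint ranges: [-179.16, 179.16], [-48.56, 103.87], [-65.8, 70.77], [-126.05, 130.52], [-82.76, 87.17], [-180, 180]. Speed limits (degrees/s): [127.2, 127.2, 147.25, 180, 180, 180].

## Interface

Orientations are given as [roll, pitch, yaw] about the fixed x, y, z axes, in that order (R = Rz(yaw) Ry(pitch) Rx(roll)).
In Python, from workcell import bot gives the robot as it stands. The module is installed in compiled form; this text tells all that it offers.
- The arm moves only by the shell command python3 -m inch 'ROWS' [OPENING] [FORCE]. ROWS is JSON, a list of rows, each a list of 4 numbers: the shift along the world's x, y, z in cm, then the turn about the world's z in degrees. A call has exactly 8 rows; each row is the pose to reach, as a shift and turn from the pose commanded when the call began; what a row does not reach only later rows make up. A row lasts 1/8 s, in which the tool goes at most 62.5 mm and 10.7 degrees, less where a joint would pass 70% of its speed; a pose out of reach is approached as far as the arm can. A call with a gripper value outside its range is refused whole. OPENING is the finger opening in cm, from 0 to 8.54, set as the call begins (- or left out, the last holds). The fingers move at their own pace and stop on an object; FORCE is the grip in N (left out, the last holds). Time passes only in rows, so rows that repeat a pose let the fingers close, or fill a call up. It gives the time, the measured TCP pose, the force, the opening and the grip force at its end, in the units of the state.
- bot.get_obs(): the state, without advancing time (a new reading comes with each control period).
- bot.camera(name): name is "side" or "top"; returns a dict with "img" (384x512x3 uint8, red, green, blue), "fovy" (degrees; the focal length in pixels is half the picture's height over the tangent of half this angle, whatever the lens; pixels are square), "cx", "cy" (the principal point, pixels), "R" (3x3) and "t" (3): a world point X has camera coordinates R X + t. Camera axes: x right, y down, z forward; pixel columns grow to the right and rows downward; lengths in m; the calibration is good to about 2 mm. A picture is of the moment at which its call begins. There is no depth.
- bot.job_done(): hands the job in; it is judged then, once.
Trained networks look in a picture, given as the dict that the camera call returned (one of the last four; its "shot" number tells which), for a name from the list of things; names that differ only in an ending like _2 or _b are one class to them, and where a whole thing is asked for, a point or a joint stands for the part that bears it (a point fixed in the world has none). Each returns a list of dicts, best first, with "score" (0 to 1); they miss things now and then, are a little off and sometimes report something else, mostly with a low value. They report only what shows in the picture. A call takes as long as a camera call.
- bot.find_in(thing, picture): "point" ([column, row] in pixels, amid what is visible of it).
- bot.landmark_of(thing, picture): "point" ([column, row] in pixels: a listed point, or the origin of a listed thing).
The state is a dict: "time": time; "q": joint angles; "qd": joint speeds; "joint_efforts": joint torques, N m; "ee_pos": TCP position; "tcp_rot": TCP orientation; "wrist_force": force on the tool from outside, world axes, zero at the start; "torque": the same for the moment, N m; "opening": finger opening in m; "grasp_force": force on a finger pad.
Only numpy, scipy, OpenCV 4.12 (cv2) and the standard library are available. Lean on these libraries where they do the work, as an engineer would, in place of code of your own. Each camera call takes 0.05 s, during which the arm holds its last target. There are 200 camera calls.

## Task

The samples are in the drying box: push its sliding cover fully shut with a fingertip. Then hold the bolt's spring catch down with one fingertip while the other slides the bolt fully home into the cover's keeper, and let the catch spring back up so that it locks the bolt there. Only push: do not grip the cover or the bolt, and leave the loose things on and around the box where they are.

Things in the scene. Friction and masses are not known exactly. Their poses are not given: they have to be found in the camera images.
- drying_box: Fixed grey bench box with aluminium deck 55 mm above the bench. Origin on the bench under it; it spans x -150..105, y -135..150 mm. Own x points from its front (bolt side) to the cover, y along the cover's slide. Front right on the deck: the bolt, along x at y -50 mm, and parallel to it, on its -y side, the spring catch. Cover rails 12.5 mm high along y at x -36 and 102 mm.
- cover_joint (a joint): Slide of the clear aluminium-framed cover along the box's y, m: 0 = fully shut against its stop (-y end), 0.105 = open (+y). Stays where left; 2 N friction. Its keeper, a steel bridge 34 mm above the deck with a 20 mm wide mouth, is in line with the 12 mm bolt only when the cover is shut (within 3 mm), else bolt and keeper bar each other.
- flange_face (a point): Moves with the cover: middle of the +y face of the upright flange on the cover's trailing (+y) edge, 30 mm above the deck. Flange 94 mm long (along x), 3.5 mm thick with a 7 mm bead on top, from 9 to 47 mm above the deck. Push it towards the box's -y. Beyond it (+y): bare deck. Axes as the box's.
- bolt_joint (a joint): Slide of the 12 mm round steel bolt along the box's +x, m: 0 = drawn back, 0.021 = fully home, at its stop. 2.5 N friction. Its 22 mm collar stands behind the catch's nose at 0, so it moves only 1.5 mm unless the catch is down; from 0.0175 the collar is past the nose, and the released catch springs up and locks the bolt home.
- bolt: The bolt. At its tail (robot's side) an upright steel thumb tab, 24 mm wide (y), 6 mm thick (x), from 30 to 60 mm above the deck. Its body origin is the box's origin when the bolt is back and moves with the bolt; use point tab_face for positions.
- tab_face (a point): Middle of the tab's rear face (towards the box's -x), 45 mm above the deck. Push here towards +x. Below lies the bolt, top 26 mm above the deck (29 mm at the boss round the tab's foot); behind it is free deck. Axes as the box's.
- catch_joint (a joint): Angle of the spring catch, rad: 0 = up (rest, nose blocks the bolt), grows as its pad is pressed, 0.36 = fully down (stop). The nose clears the collar from 0.19, about 5.5 mm down at the pad's middle; fully down is 10 mm. Springs back when let go (with the collar under the nose it stays at 0.18). Takes 2.5 N at the pad's middle at first, 7 N fully down.
- catch: The spring catch. Black ribbed pad 58 mm long along the box's x (x -143..-85 mm), 30 mm wide (y), top 40 mm above the deck at rest: long enough for a fingertip to slide along it with the bolt while holding it down. Rocks about a shaft along x, 28 mm from the pad's middle on the bolt's side. Origin on that shaft; use point pad_top.
- pad_top (a point): Middle of the pad's top face. Press here downwards. It lies 54 mm from the bolt's centre line, on the -y side, and at the same x as the tab's rear face within 1 mm when the bolt is back.
- loupe: Black stand loupe, 37 mm round, 36 mm high, standing on the front left of the box's deck. Leave it there. Origin under its centre.
- tweezers: Steel tweezers, 124 mm, lying on the bench in front of the box. Leave them. Origin under their centre.
- solvent_bottle: White dispenser bottle, 59 mm wide, 128 mm high, standing right of the box. Leave it. Origin under its centre.
- marker_pen: Black pen, 133 mm, lying on the bench at the front left of the box. Leave it. Origin under its centre.
- cover: The sliding cover: clear panel in an aluminium frame 136 mm (y) by 126 mm (x), 9 mm high on the deck, with keeper and push flange. Its body origin is the box's origin when the cover is shut and moves with the cover; axes as the box's.

How it is judged:
By the outcome, as a careful person would: the job done as asked, in the order asked, and still so for the second after the job is handed in, with the robot touching nothing.
It also fails if it takes over 45 s, if anything falls off the work surface, if the arm or the gripper's body presses on something with over 40 N, if the wrist force passes 120 N, or if a joint passes its speed limit or range.

## Working session

There is one attempt and no reset: what is moved stays moved. The work goes in short steps, Python scripts to look and compute and a shell command to move; the robot and the scene stay as the last step left them, time stands still between calls to the robot, and variables do not carry over. Pictures are saved under pics/ and viewed, at most 10 in all, crops included, and the job is handed in when it is done.

```bash
mkdir -p pics; cat > h.py <<'E'
import numpy as np, cv2
from workcell import bot
def K(c):
    f=c["img"].shape[0]/2/np.tan(np.radians(c["fovy"])/2); return f
def ray(c,p):
    f=K(c); R=np.array(c["R"]);t=np.array(c["t"])
    d=R.T@np.array([(p[0]-c["cx"])/f,(p[1]-c["cy"])/f,1]); return -R.T@t,d/np.linalg.norm(d)
def atz(c,p,z):
    o,d=ray(c,p); return o+d*(z-o[2])/d[2]
def tri(rs):
    A=sum(np.eye(3)-np.outer(d,d) for o,d in rs); b=sum((np.eye(3)-np.outer(d,d))@o for o,d in rs)
    return np.linalg.solve(A,b)
def proj(c,X):
    v=np.array(c["R"])@X+np.array(c["t"]); return v[:2]/v[2]*K(c)+[c["cx"],c["cy"]]
def save(c,n): cv2.imwrite("pics/"+n,c["img"][:,:,::-1])
E
python3 - <<'E'
from h import *
np.set_printoptions(precision=4,suppress=True)
o=bot.get_obs();print(o["time"],o["ee_pos"],o["tcp_rot"],o["opening"],bot.nose_length)
C={n:bot.camera(n) for n in("side","top")}
for n,c in C.items(): save(c,n+"1.png"); print(n,ray(c,[256,192]))
H=dict(drying_box=0,flange_face=.085,tab_face=.1,pad_top=.095,cover=0,bolt=0,catch=None,loupe=.055,solvent_bottle=0,tweezers=0,marker_pen=0)
for k,z in H.items():
    rs=[]
    for n,c in C.items():
        L=bot.landmark_of(k,c)
        if L:
            l=L[0]; rs.append(ray(c,l["point"])); print(k,n,np.round(l["point"],1),round(l["score"],2), atz(c,l["point"],z) if z is not None else "")
    if len(rs)==2: print("   tri",tri(rs))
E
```

```text
0.0 [ 0.1407 -0.5315  0.2386] [-179.926     0.001    14.8265] 0.08535742277557765 0.008
side (array([0.1107, 0.5581, 0.5366]), array([ 0.5077, -0.7005, -0.5015]))
top (array([ 0.3452, -0.0061,  1.0662]), array([ 0.1621, -0.0299, -0.9863]))
drying_box side [233.8 236.6] 0.75 [0.5732 0.0129 0.    ]
drying_box top [234.4 168.7] 0.62 [ 0.583   0.0163 -0.    ]
   tri [ 0.5788  0.0137 -0.0007]
flange_face side [184.8 215.5] 0.82 [0.6366 0.1005 0.085 ]
flange_face top [205.1 140.3] 0.78 [0.6355 0.084  0.085 ]
   tri [0.6431 0.0882 0.0745]
tab_face side [280.7 212.6] 0.6 [ 0.4573 -0.0101  0.1   ]
tab_face top [244.9 210.6] 0.73 [ 0.4608 -0.0085  0.1   ]
   tri [ 0.4591 -0.0093  0.1001]
pad_top side [296.6 204.7] 0.75 [ 0.4492 -0.0645  0.095 ]
pad_top top [267.1 217.4] 0.9 [ 0.4443 -0.0599  0.095 ]
   tri [ 0.4449 -0.0591  0.0991]
cover side [187.3 218. ] 0.65 [0.7219 0.0191 0.    ]
cover top [210.1 162.8] 0.76 [0.5999 0.0792 0.    ]
   tri [0.6022 0.09   0.0811]
bolt top [328.5 177.2] 0.34 [ 0.5555 -0.2284  0.    ]
catch side [256.8 192.8] 0.79 
loupe side [228.2 251.4] 0.68 [0.504  0.1144 0.055 ]
loupe top [191.7 196.3] 0.74 [0.504  0.1201 0.055 ]
   tri [0.5021 0.1188 0.0592]
solvent_bottle side [289.9 199.8] 0.95 [ 0.5505 -0.2102  0.    ]
solvent_bottle top [327.2 174.4] 0.95 [ 0.563  -0.2253  0.    ]
   tri [ 0.5639 -0.2291 -0.0137]
tweezers side [302.8 260.3] 0.69 [ 0.3941 -0.0061  0.    ]
tweezers top [204.9 141. ] 0.67 [0.6588 0.0923 0.    ]
   tri [0.5006 0.0563 0.0741]
marker_pen side [250.4 297.1] 0.87 [0.4246 0.1473 0.    ]
marker_pen top [178.4 231.8] 0.81 [0.4224 0.1607 0.    ]
   tri [0.4196 0.1576 0.0123]
```

```bash
python3 - <<'E'
import cv2
for n,(x,y) in dict(top1=(140,90),side1=(140,140)).items():
    i=cv2.imread(f"pics/{n}.png")[y:y+190,x:x+230]; cv2.imwrite(f"pics/{n}c.png",cv2.resize(i,(690,570),interpolation=cv2.INTER_CUBIC))
E
```

```text
(no output)
```

View pics/top1c.png

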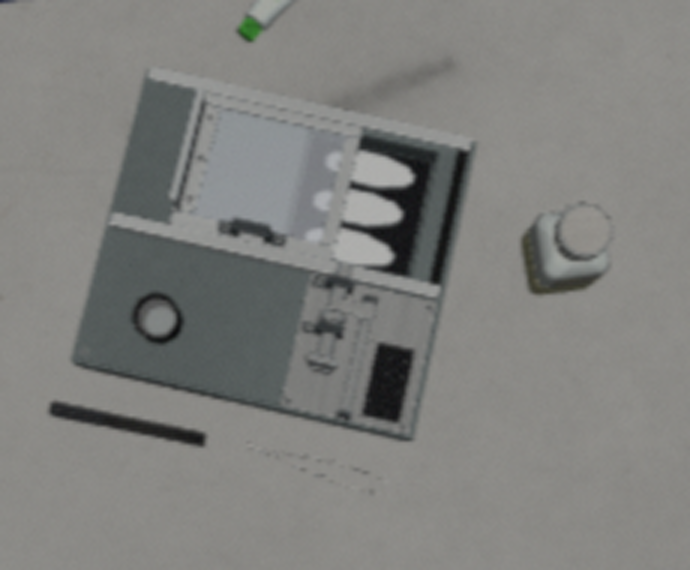

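View pics/side1c.png

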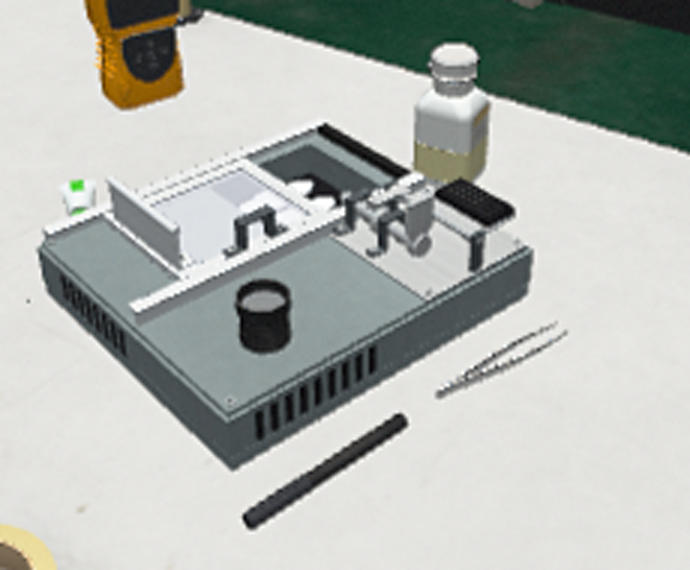

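The top view shows the box with deck corners at crop (148,70), (475,145), (73,363), (412,440). The cover is open to the left, with its flange at about (180,150). The bolt tab is at (320,365), the pad at (388,382) and the loupe at (157,318). Both views agree with the network results, except the tweezers and bolt landmarks, which I'll ignore.

```bash
python3 - <<'E'
from h import *
np.set_printoptions(precision=4,suppress=True)
c=bot.camera("top");s=bot.camera("side")
B=np.array([[.105,.150],[.105,-.135],[-.150,.150],[-.150,-.135]])
P=np.array([[148,70],[475,145],[73,363],[412,440]])/3+[140,90]
Q=np.array([atz(c,p,.055)[:2] for p in P])
H=(B-B.mean(0)).T@(Q-Q.mean(0)); a=np.arctan2(H[0,1]-H[1,0],H[0,0]+H[1,1])
R=np.array([[np.cos(a),-np.sin(a)],[np.sin(a),np.cos(a)]]); t=Q.mean(0)-R@B.mean(0)
print("yaw",np.degrees(a),"t",t,"res",Q-(B@R.T+t))
for n,b in dict(tab=(-.114,-.05,.1),pad=(-.114,-.104,.095)).items():
    X=np.r_[R@b[:2]+t,b[2]]; print(n,X,proj(c,X),proj(s,X))
for k in("flange_face","tab_face","pad_top","loupe","drying_box"):
    r=[]
    for q in(c,s):
        L=bot.landmark_of(k,q)
        if L: r.append(ray(q,L[0]["point"]))
    X=tri(r); print(k,X,"box",R.T@(X[:2]-t))
E
```

```text
yaw -14.091302132502346 t [0.5778 0.0073] res [[-0.001  -0.0015]
 [-0.0014  0.003 ]
 [ 0.0006 -0.0032]
 [ 0.0018  0.0017]]
tab [ 0.4551 -0.0134  0.1   ] [247.0791 213.0026] [282.4201 212.2369]
pad [ 0.4419 -0.0658  0.095 ] [269.6727 218.362 ] [299.6913 205.4285]
flange_face [0.6377 0.0929 0.0856] box [0.0373 0.0975]
tab_face [ 0.4628 -0.0145  0.0934] box [-0.1063 -0.0492]
pad_top [ 0.4464 -0.0588  0.093 ] box [-0.1113 -0.0961]
loupe [0.5075 0.1175 0.0541] box [-0.095   0.0897]
drying_box [ 0.5776  0.0095 -0.001 ] box [-0.0007  0.002 ]
```

```bash
python3 -m inch '[[3.7,4.9,0,-4],[7.4,9.8,0,-8],[11.1,14.7,0,-12],[14.8,19.6,0,-16],[18.5,24.5,0,-20],[22.2,29.4,0,-24],[25.9,34.3,0,-28],[29.6,39.2,0,-28.9]]' 0
python3 -m inch '[[3.5,4.5,0,0],[7,9,0,0],[10.5,13.5,0,0],[14,18,0,0],[17.5,22.5,0,0],[20.7,26.8,0,0],[20.7,26.8,-3,0],[20.7,26.8,-5,0]]'
python3 -c "
from workcell import bot;print(bot.nose_length)"
```

```text
time: 2.8
ee_pos: [0.4377, -0.1378, 0.2396]
tcp_rot: [180.0, -0.1, -14.1]
wrist_force: [0.3, -1.4, 0.6]
opening: -0.0
grasp_force: 0.0
time: 3.8
ee_pos: [0.5914, -0.0758, 0.218]
tcp_rot: [-177.5, 0.1, -8.4]
wrist_force: [-0.1, -0.2, -0.4]
opening: 0.0001
grasp_force: 0.0
0.008
```

```bash
python3 -m inch '[[0,0,0,0],[0,0,0,0],[0,0,0,0],[0,0,0,0],[0,0,0,0],[0,0,0,0],[0,0,0,0],[0,0,0,0]]'
python3 - <<'E'
from h import *
print(np.round(bot.get_obs()["q"],1),np.round(bot.get_obs()["qd"],1)); c=bot.camera("side"); save(c,"s2.png")
E
```

```text
time: 4.8
ee_pos: [0.5909, -0.0758, 0.2188]
tcp_rot: [-177.5, 0.1, -8.4]
wrist_force: [-0.1, -0.6, 0.5]
opening: 0.0001
grasp_force: 0.0
[ -8.5  11.1  14.6  93.6   2.5 179.9] [ 0.   0.   0.   0.1  0.1 -0.1]
```

View pics/s2.png

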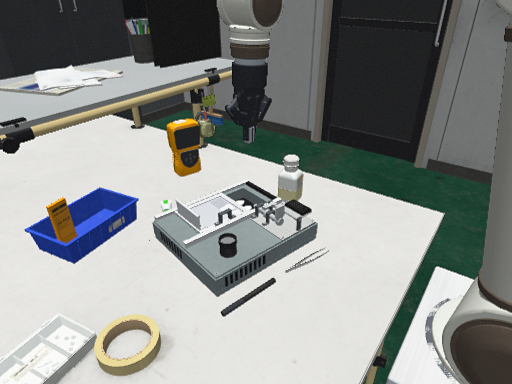

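Joint 6 reached its limit at 180°, so I need the half-turned grasp and will turn +174°. The picture shows the closed fingertips at about (249,138) in free space, with the scene untouched.

```bash
python3 -m inch '[[0,0,0,10],[0,0,0,20],[0,0,0,30],[0,2,0,40],[0,4,0,50],[0,6,0,60],[0,8,0,70],[0,10,0,80]]'
```

```text
time: 5.85
ee_pos: [0.5909, 0.0249, 0.2188]
tcp_rot: [-177.5, 0.1, 71.9]
wrist_force: [0.6, -0.4, -0.1]
opening: 0.0003
grasp_force: 0.0
```

```bash
python3 -m inch '[[0.8,1.4,0,10.5],[1.6,2.8,0,21],[2.4,4.2,0,31.5],[3.2,5.6,0,42],[4,7,0,52.5],[4.8,8.4,0,63],[5.3,9.8,0,73.5],[5.3,10.4,0,84]]'
python3 -m inch '[[0,0,0,10],[0,0,-2,10],[0,0,-4,10],[0,0,-6,10],[0,0,-7,10],[0,0,-8,10],[0,0,-8,10],[0,0,-8,10]]'
python3 - <<'E'
from h import *
np.set_printoptions(precision=4,suppress=True)
c=bot.camera("top");s=bot.camera("side");save(s,"s3.png")
i=s["img"][130:320,110:340,::-1]; cv2.imwrite("pics/s3c.png",cv2.resize(i,(690,570),interpolation=cv2.INTER_CUBIC))
for k in("flange_face",):
    for q in (c,s): print([(np.round(l["point"],1),round(l["score"],2)) for l in bot.landmark_of(k,q)[:1]])
e=np.array(bot.get_obs()["ee_pos"]); tip=e-[0,0,.008]; print(e,proj(c,tip),proj(s,tip))
E
```

```text
time: 6.85
ee_pos: [0.6441, 0.129, 0.2184]
tcp_rot: [-177.5, 0.1, 156.0]
wrist_force: [-0.6, -0.1, -0.2]
opening: 0.0004
grasp_force: 0.0
time: 7.85
ee_pos: [0.6441, 0.1283, 0.1396]
tcp_rot: [-177.5, 0.2, 165.6]
wrist_force: [-0.6, -0.1, 0.2]
opening: 0.0002
grasp_force: 0.0
[(array([204.8, 139.2]), 0.67)]
[(array([184. , 214.5]), 0.81)]
[0.6441 0.1283 0.1394] [183.9162 131.3126] [170.2619 201.9721]
```

View pics/s3c.png

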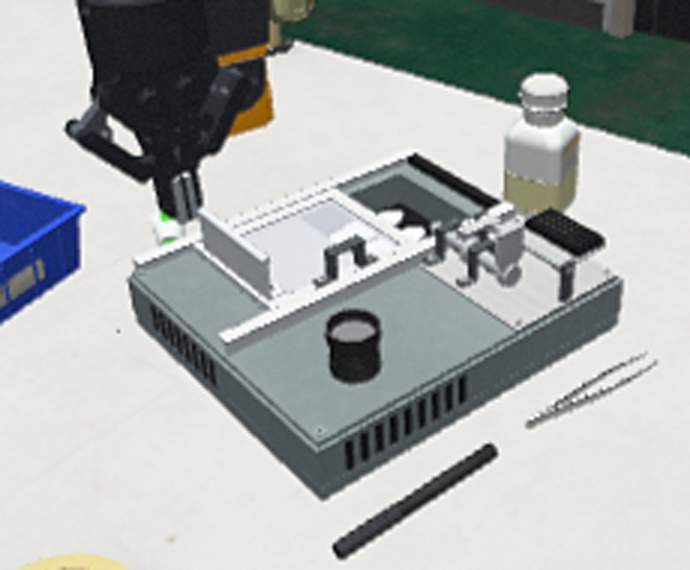

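The tip shows at crop (183,213). That matches its projection: clear of the flange on the +y side and above bare deck. Next I descend and push.

```bash
python3 -m inch '[[0,0,-2,0],[0,0,-4,0],[0,0,-5.4,0],[0,0,-5.4,0],[-0.24,-0.97,-5.4,0],[-0.49,-1.94,-5.4,0],[-0.73,-2.91,-5.4,0],[-0.85,-3.4,-5.4,0]]'
python3 -m inch '[[-0.24,-0.97,0,0],[-0.49,-1.94,0,0],[-0.73,-2.91,0,0],[-0.97,-3.88,0,0],[-1.22,-4.85,0,0],[-1.46,-5.82,0,0],[-1.65,-6.6,0,0],[-1.65,-6.6,0,0]]'
```

```text
time: 9.05
ee_pos: [0.6355, 0.0935, 0.0856]
tcp_rot: [-177.5, 0.2, 165.5]
wrist_force: [0.4, 2.2, 1.0]
opening: -0.0001
grasp_force: 1.1
time: 10.05
ee_pos: [0.6192, 0.0297, 0.0849]
tcp_rot: [-177.7, 0.1, 165.6]
wrist_force: [3.8, 12.1, 0.3]
opening: 0.0001
grasp_force: 6.2
```

```bash
python3 - <<'E'
from h import *
np.set_printoptions(precision=4,suppress=True)
c=bot.camera("top");s=bot.camera("side")
a=c["img"][90:280,140:370,::-1];b=s["img"][130:320,110:340,::-1]
cv2.imwrite("pics/b4.png",np.hstack([cv2.resize(x,(400,330),interpolation=cv2.INTER_CUBIC) for x in(a,b)]))
r=[]
for q in (c,s):
    L=bot.landmark_of("flange_face",q); 
    if L: r.append(ray(q,L[0]["point"])); print(L[0],atz(q,L[0]["point"],.085))
if len(r)==2: print(tri(r))
E
```

```text
{'point': [214.9, 201.5], 'score': 0.8} [0.6211 0.0181 0.085 ]
```

View pics/b4.png

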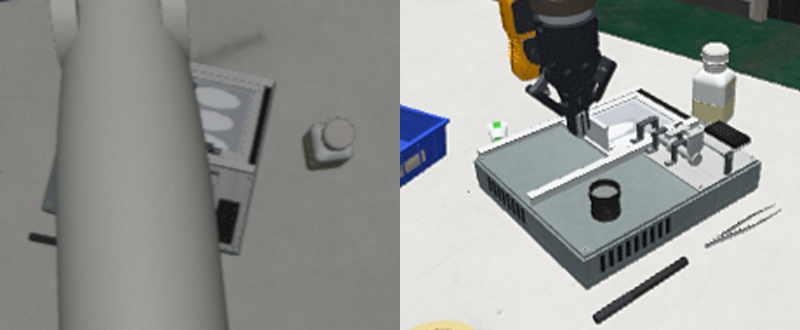

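```bash
python3 - <<'E'
from h import *
np.set_printoptions(precision=4,suppress=True)
c=bot.camera("top");s=bot.camera("side");o=bot.get_obs();print(o["time"],o["ee_pos"],o["wrist_force"])
a=c["img"][120:240,220:320,::-1];b=s["img"][180:240,210:310,::-1]
cv2.imwrite("pics/b5.png",np.vstack([cv2.resize(b,(500,300),interpolation=cv2.INTER_CUBIC),cv2.resize(a[:60],(500,300),interpolation=cv2.INTER_CUBIC)]))
a=np.radians(-14.1);R=np.array([[np.cos(a),-np.sin(a)],[np.sin(a),np.cos(a)]]);t=np.array([.578,.009])
for b in [(-.036,-.05,.089),(.0,-.05,.075),(.033,-.0075,.085),(.033,.0165,.085)]:
    X=np.r_[R@b[:2]+t,b[2]];print(b,"side",proj(s,X),"crop",(proj(s,X)-[210,180])*5)
E
```

```text
10.35 [0.6192 0.0297 0.0849] [ 3.7862 11.7709  0.4819]
(-0.036, -0.05, 0.089) side [258.427  202.5732] crop [242.1349 112.866 ]
(0.0, -0.05, 0.075) side [248.6629 201.5877] crop [193.3145 107.9385]
(0.033, -0.0075, 0.085) side [225.8594 198.6827] crop [79.2968 93.4135]
(0.033, 0.0165, 0.085) side [217.5283 202.1848] crop [ 37.6416 110.9242]
```

View pics/b5.png

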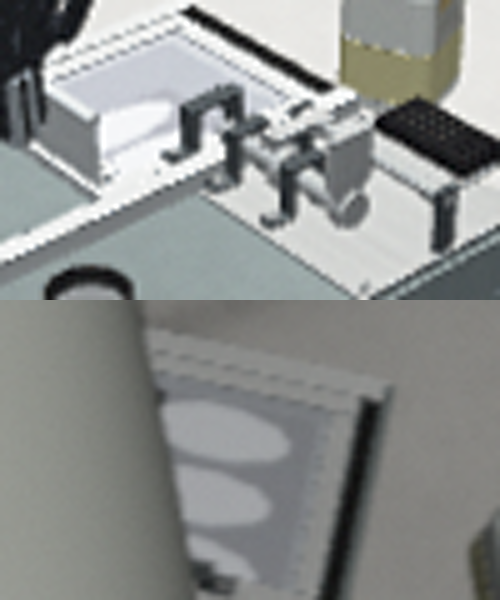

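The cover's frame meets the black stop strip at about (350,480), and the keeper at (213,115) looks in line with the bolt. The steady 12 N agrees. A slightly firmer push will confirm it's at the stop, then I retract upward.

```bash
python3 -m inch '[[-0.05,-0.2,0,0],[-0.1,-0.4,0,0],[-0.1,-0.4,0,0],[-0.1,-0.4,0,0],[-0.1,-0.4,0,0],[-0.1,-0.4,0,0],[-0.1,-0.4,0,0],[-0.1,-0.4,0,0]]'
python3 -m inch '[[0.2,0.8,0,0],[0.4,1.6,0,0],[0.4,1.6,3,0],[0.4,1.6,6,0],[0.4,1.6,9,0],[-4,-0.5,9,0],[-9,-2,9,0],[-14,-3.5,9,0]]' 4.8
```

```text
time: 11.35
ee_pos: [0.6191, 0.0292, 0.0851]
tcp_rot: [-178.0, 0.1, 165.8]
wrist_force: [7.8, 29.3, -1.1]
opening: -0.0005
grasp_force: 14.8
time: 12.35
ee_pos: [0.4759, -0.0117, 0.1743]
tcp_rot: [-177.4, 0.1, 165.6]
wrist_force: [-0.5, -0.3, 1.6]
opening: 0.0482
grasp_force: 0.0
```

```bash
python3 -m inch '[[-2,-1.2,0,0],[-4.2,-2.4,0,0],[-4.2,-2.4,-1.5,0],[-4.2,-2.4,-3,0],[-4.2,-2.4,-4.4,0],[-4.2,-2.4,-4.4,0],[-4.2,-2.4,-4.4,0],[-4.2,-2.4,-4.4,0]]'
python3 - <<'E'
from h import *
np.set_printoptions(precision=4,suppress=True)
c=bot.camera("top");s=bot.camera("side");o=bot.get_obs();e=np.array(o["ee_pos"]);print(e,bot.nose_length)
b=s["img"][170:250,240:340,::-1]
cv2.imwrite("pics/b6.png",cv2.resize(b,(750,600),interpolation=cv2.INTER_CUBIC))
a=np.radians(-14.4)
for n,d in dict(tabf=.0315,padf=-.0315).items():
  for dz in(.008,.003):
    X=e+[-np.sin(a)*d,np.cos(a)*d,-dz];print(n,dz,(proj(s,X)-[240,170])*7.5)
for k in("tab_face","pad_top","flange_face"):
    for q in(c,s):
        for l in bot.landmark_of(k,q)[:1]: print(k,l["point"],round(l["score"],2),(np.array(l["point"])-[240,170])*7.5,atz(q,l["point"],.1 if k[0]=="t" else .095))
E
```

```text
time: 13.35
ee_pos: [0.4362, -0.0347, 0.1313]
tcp_rot: [-177.5, 0.2, 165.6]
wrist_force: [-0.1, 0.2, 0.1]
opening: 0.048
grasp_force: 0.0
[ 0.4362 -0.0347  0.1313] 0.008
tabf 0.008 [336.564  274.2238]
tabf 0.003 [337.1244 259.0549]
padf 0.008 [492.2667 198.709 ]
padf 0.003 [493.3016 183.9672]
tab_face [233.9, 235.7] 0.75 [-45.75 492.75] [0.4887 0.1121 0.1   ]
pad_top [300.4, 204.8] 0.84 [453. 261.] [ 0.4419 -0.069   0.095 ]
flange_face [234.8, 147.3] 0.57 [ -39.   -170.25] [0.614  0.0124 0.095 ]
flange_face [307.3, 259.8] 0.53 [504.75 673.5 ] [0.3379 0.088  0.095 ]
```

View pics/b6.png

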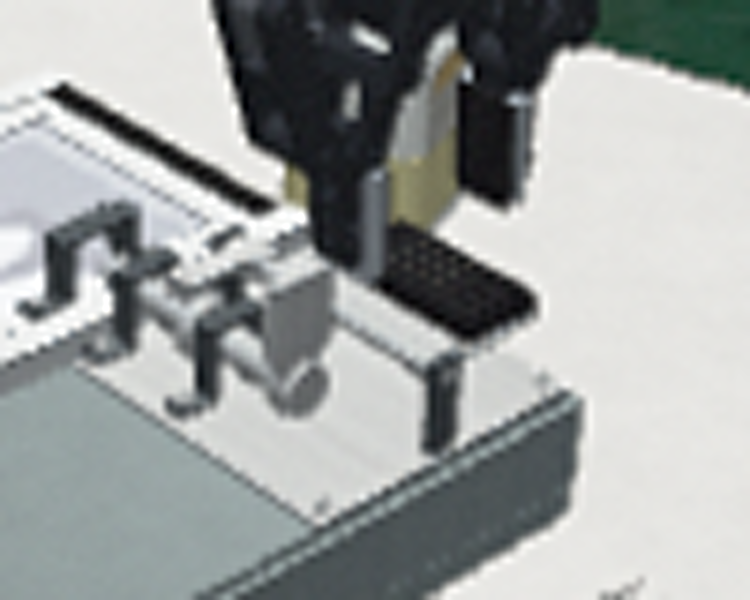

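The tab fingertip is at (350,275) and the pad fingertip at (500,205), over the tab's rear side and the pad as planned. The tab plate is at (303,315). I'll back off 6 mm and lower in stages.

```bash
python3 -m inch '[[-0.3,0.07,0,0],[-0.58,0.15,0,0],[-0.58,0.15,-0.5,0],[-0.58,0.15,-1,0],[-0.58,0.15,-1.5,0],[-0.58,0.15,-2,0],[-0.58,0.15,-2,0],[-0.58,0.15,-2,0]]'
python3 -m inch '[[0,0,-0.4,0],[0,0,-0.8,0],[0,0,-1,0],[0,0,-1.2,0],[0,0,-1.3,0],[0,0,-1.3,0],[0,0,-1.3,0],[0,0,-1.3,0]]'
```

```text
time: 14.75
ee_pos: [0.4301, -0.0333, 0.111]
tcp_rot: [-177.5, 0.1, 165.6]
wrist_force: [0.7, -0.5, 0.6]
opening: 0.0481
grasp_force: 0.0
time: 15.75
ee_pos: [0.4301, -0.0334, 0.098]
tcp_rot: [-177.5, 0.1, 165.6]
wrist_force: [-1.9, -3.0, 3.7]
opening: 0.0478
grasp_force: 1.8
```

```bash
python3 -m inch '[[0,0,-0.1,0],[0,0,-0.2,0],[0,0,-0.3,0],[0,0,-0.3,0],[0,0,-0.3,0],[0,0,-0.3,0],[0,0,-0.3,0],[0,0,-0.3,0]]'
python3 - <<'E'
from h import *
s=bot.camera("side");b=s["img"][170:250,240:340,::-1]
cv2.imwrite("pics/b7.png",cv2.resize(b,(750,600),interpolation=cv2.INTER_CUBIC))
E
```

```text
time: 16.75
ee_pos: [0.4301, -0.0337, 0.095]
tcp_rot: [-177.4, 0.1, 165.6]
wrist_force: [-2.2, -5.8, 4.7]
opening: 0.0481
grasp_force: 3.0
```

View pics/b7.png

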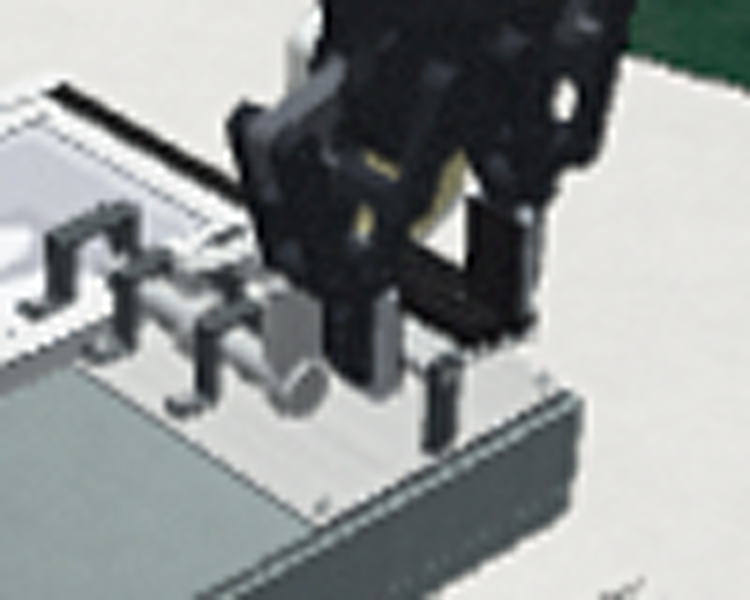

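The tab finger stands just behind the tab at (365,385), and the pad finger is on the depressed pad at (500,330). The forces fit a catch that's down. Now I slide +x along the box.

```bash
python3 -m inch '[[0.3,-0.07,0,0],[0.6,-0.15,0,0],[0.9,-0.22,0,0],[1.15,-0.29,0,0],[1.15,-0.29,0,0],[1.15,-0.29,0,0],[1.15,-0.29,0,0],[1.15,-0.29,0,0]]'
python3 -m inch '[[0.2,-0.05,0,0],[0.4,-0.1,0,0],[0.6,-0.15,0,0],[0.8,-0.2,0,0],[0.97,-0.24,0,0],[0.97,-0.24,0,0],[0.97,-0.24,0,0],[0.97,-0.24,0,0]]'
```

```text
time: 17.8
ee_pos: [0.4419, -0.0361, 0.095]
tcp_rot: [-177.5, 0.2, 165.6]
wrist_force: [0.7, 0.3, 3.5]
opening: 0.0478
grasp_force: 2.0
time: 18.8
ee_pos: [0.4507, -0.0385, 0.0947]
tcp_rot: [-177.5, 0.0, 165.6]
wrist_force: [-3.4, 1.1, 4.7]
opening: 0.0482
grasp_force: 2.8
```

```bash
python3 -m inch '[[0.2,-0.05,0,0],[0.4,-0.1,0,0],[0.6,-0.15,0,0],[0.8,-0.2,0,0],[0.8,-0.2,0,0],[0.8,-0.2,0,0],[0.8,-0.2,0,0],[0.8,-0.2,0,0]]'
python3 - <<'E'
from h import *
s=bot.camera("side");b=s["img"][170:250,240:340,::-1]
cv2.imwrite("pics/b8.png",cv2.resize(b,(750,600),interpolation=cv2.INTER_CUBIC))
E
```

```text
time: 19.8
ee_pos: [0.4588, -0.0405, 0.0947]
tcp_rot: [-177.5, 0.0, 165.6]
wrist_force: [-2.7, 0.2, 4.9]
opening: 0.0479
grasp_force: 3.0
```

View pics/b8.png

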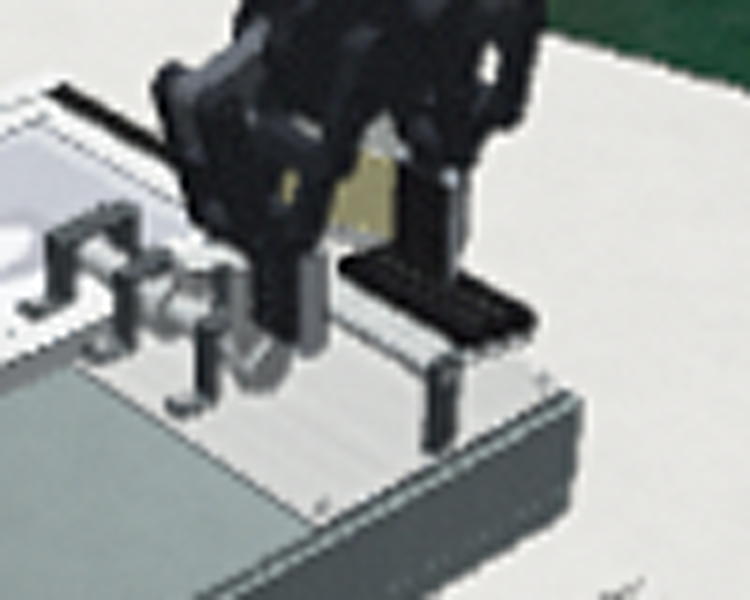

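The bolt's end moved from (303,390) to (262,365) and its tip is entering the keeper at about (95,250). The catch is still held down, so I continue.

```bash
python3 -m inch '[[0.15,-0.04,0,0],[0.3,-0.07,0,0],[0.45,-0.11,0,0],[0.6,-0.15,0,0],[0.6,-0.15,0,0],[0.6,-0.15,0,0],[0.6,-0.15,0,0],[0.6,-0.15,0,0]]'
```

```text
time: 20.85
ee_pos: [0.4629, -0.0416, 0.0947]
tcp_rot: [-177.5, -0.2, 165.6]
wrist_force: [-14.9, 3.0, 12.6]
opening: 0.048
grasp_force: 8.7
```

```bash
python3 -m inch '[[0.1,-0.02,0,0],[0.2,-0.05,0,0],[0.2,-0.05,0,0],[0.2,-0.05,0,0],[0.2,-0.05,0,0],[0.2,-0.05,0,0],[0.2,-0.05,0,0],[0.2,-0.05,0,0]]'
```

```text
time: 21.85
ee_pos: [0.4631, -0.0417, 0.0946]
tcp_rot: [-177.5, -0.4, 165.6]
wrist_force: [-25.5, 5.9, 17.9]
opening: 0.048
grasp_force: 14.5
```

Firm stop. I unload most of the push, lift straight up to free the catch, then clear the area so I can look.

```bash
python3 -m inch '[[-0.3,0.07,0,0],[-0.35,0.09,0,0],[-0.35,0.09,0.3,0],[-0.35,0.09,0.7,0],[-0.35,0.09,1.2,0],[-0.8,0.2,2,0],[-1.5,0.4,4,0],[-1.5,0.4,7,0]]'
python3 -m inch '[[0,-2,2,0],[0,-6,4,0],[-2,-11,4,0],[-4,-16,4,0],[-6,-21,4,0],[-8,-26,4,0],[-8,-26,4,0],[-8,-26,4,0]]'
python3 - <<'E'
from h import *
np.set_printoptions(precision=4,suppress=True)
c=bot.camera("top");s=bot.camera("side");print(bot.get_obs()["wrist_force"])
a=c["img"][130:230,190:315,::-1];b=s["img"][165:265,205:330,::-1]
cv2.imwrite("pics/b9.png",np.hstack([cv2.resize(x,(400,320)) for x in (a,b)]))
cv2.imwrite("pics/b9.png",np.vstack([cv2.resize(x,(375,300),interpolation=cv2.INTER_CUBIC) for x in (a,b)]))
for k in("flange_face","tab_face","pad_top"):
    r=[]
    for q in(c,s):
        L=bot.landmark_of(k,q)
        if L: r.append(ray(q,L[0]["point"]))
    if len(r)==2: print(k,tri(r))
E
```

```text
time: 22.85
ee_pos: [0.4521, -0.0385, 0.1659]
tcp_rot: [-177.5, 0.2, 165.6]
wrist_force: [-0.4, 0.8, 0.6]
opening: 0.0481
grasp_force: 0.0
time: 23.85
ee_pos: [0.3725, -0.2987, 0.2054]
tcp_rot: [-177.5, 0.2, 165.5]
wrist_force: [-0.6, 1.2, -0.2]
opening: 0.0478
grasp_force: 0.0
[0.1777 0.5775 0.5004]
flange_face [0.6314 0.0065 0.0664]
tab_face [0.4522 0.0848 0.177 ]
pad_top [ 0.4438 -0.0631  0.0924]
```

View pics/b9.png

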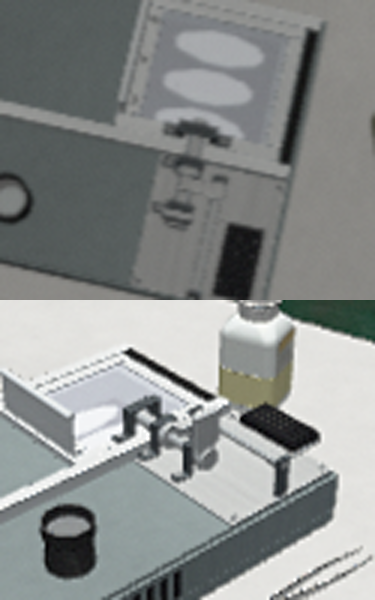

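The bolt's tip sits in the keeper (top view at about (190,135)), the cover is shut against the strip, and the pad looks level. A comparison of the pad pixels with the first picture will show whether the catch is fully up.

```bash
python3 - <<'E'
from h import *
s0=cv2.imread("pics/side1.png",0)
s=bot.camera("side");g=cv2.cvtColor(s["img"],cv2.COLOR_RGB2GRAY);b7=None
T=s0[196:222,286:316]
for n,i in (("now",g),("start",s0)):
    r=cv2.matchTemplate(i[186:232,276:326],T,cv2.TM_CCOEFF_NORMED);print(n,cv2.minMaxLoc(r)[1::2])
print(np.abs(T.astype(int)-g[196:222,286:316]).mean())
E
```

```text
now (0.9997996687889099, (10, 10))
start (1.0, (10, 10))
1.3051282051282052
```

The pad is pixel-identical to its rest position, so the catch is fully up with the bolt home.

```bash
python3 -c "
from workcell import bot;print(bot.job_done())"
```

```text
the job is handed in; nothing more can be done
None
```

The cover is pushed shut against its stop, the bolt is home in the keeper, and the catch has sprung back up to lock it; I handed the job in at about 24 s, with no verdict returned.

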